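# Shorten the telescoping length stop by one hole and load the block for sawing

## Task

The length stop on the wooden cut-off jig is set one hole too long for the next cut: squeeze its sprung button in, slide the square tube together by one hole, towards the bar's clamp, until the button clicks out again in the very next hole. Then lay the long narrow wood block flat on the jig's board, along the fence, with its long side snug against the fence and its end snug against the stop plate, and let go. Leave the short offcut and the roll of tape where they are.

Things in the scene. Friction and masses are not known exactly. Their poses are not given: they have to be found in the camera images.
- jig: Wooden cut-off jig screwed to the bench: 150 x 320 mm plywood board, 18 mm thick. Origin: centre of its underside; own x from the worker's side to the back, y along the fence, z up; all mm below are in this frame. Behind the fence runs the length stop: a fixed 22 mm square steel bar along y (axis x 47, z 70), in a clamp block at y -160 to -123 (93 high), and on it slides a 28 mm square tube.
- work_corner (a point): Foot of the wooden fence where its 2 mm saw kerf opens: x -15, y 15, z 18 in the jig's frame, axes as the jig's. The fence's front face is the plane x -15, over the board's whole length; fence 20 mm deep, 12 mm high (top at z 30). The work lies in front of it (x below -15) on the board's top, z 18.
- stop_sleeve (a joint): How far the square tube is pushed together, m, towards the clamp block (jig's -y). Four 15 mm holes 40 mm apart in its wall facing the worker; the button stands in one and locks it, with 2 mm play: -0.04, 0 (start), 0.04 (next hole, wanted), 0.08. At 0 the tube spans y -35 to 143, x 33 to 61, z 56 to 84. Only slides: 3 N friction, about 15 N to start the button under the wall.
- snap_button (a joint): How far the sprung button is pressed, m: 0 out (6.5 mm proud of the tube), 0.0065 flush, 0.009 under the tube's wall. Spring 3 N out, 5.5 N flush. Domed: held flush by a finger pad (tube pinched across its upright sides, one pad centred on the button) it ducks under the wall as the tube is slid along with the pinch, and springs out by itself in the next hole if slid at up to 0.1 m/s.
- button_tip (a point): Tip of the button's 12 mm steel dome, facing the worker's side (jig's -x). Button out: x 26.5, y 25, z 70 in the jig's frame. The button sits in the fixed bar and does not travel with the tube. Above and on both sides of the tube there is free room for fingers. Site axes as the jig's.
- stop_face (a point): Point on the flat face (towards jig's -y) of the steel stop plate on the tube's end, on which the work's end butts; x -20, z 40 and y 135 at the start (120 mm from the kerf), y 95 when wanted (80 mm from the kerf). The 8 mm thick plate crosses over the fence; its tongue before the fence spans x -37 to -17, from z 21 up; plate top z 84. Site axes as the jig's.
- workpiece: The long narrow block of bare fir to be sawn, 45 x 100 x 38 mm (x, y, z), about 0.1 kg, lying flat with its 38 mm upright. Origin: centre of its underside; y is its long axis. Either end may face the stop. Once against the wanted stop it reaches 20 mm past the kerf, and its top stands 26 mm above the fence (keep fingertips above the fence).
- offcut: Bystander: shorter, wider block of the same fir, 60 x 85 x 38 mm, origin at its underside. Leave it alone.
- masking_tape: Bystander: roll of masking tape lying flat, 91 mm across, 24 mm high, origin at its underside. Leave it alone.

How it is judged (in metres and radians):
On the way, in this order (a step that is already met when the one before it is completed fails the run):
1. the button is squeezed in while the tube still stands in its first hole (value of joint snap_button above 0.005 m and value of joint stop_sleeve between -0.008 and 0.008 m), for 0.05 s.
2. the tube has been slid to the next hole and the button has sprung out in it (value of joint stop_sleeve between 0.036 and 0.044 m and value of joint snap_button below 0.002 m), for 0.2 s.
At the end, for the whole second after the job is handed in: The tube is locked in the next hole (joint 0.036 to 0.044) with the button fully out (less than 2 mm pressed); the long block lies flat on the board, its long side within 3.5 mm of the fence and within 0.05 rad of parallel to it, its end within 3.5 mm of the stop plate, released and at rest (all of step 2 and x of workpiece in the frame of jig between -0.041 and -0.036 m and y of workpiece in the frame of stop_face between -0.0535 and -0.0485 m and z of workpiece in the frame of jig between 0.015 and 0.021 m and angle between the y axis of workpiece and the y axis of jig, either way round below 0.05 rad and angle between workpiece's own z axis and vertical below 0.05 rad and linear speed of workpiece below 0.01 m/s); the robot touches nothing.
It fails at once if the tube is slid past the next hole (value of joint stop_sleeve above 0.055 m).
It fails at once if the offcut is moved more than 30 mm (distance of offcut from where it was at the start of the episode above 0.03 m).
It fails at once if the roll of tape is moved more than 30 mm (distance of masking_tape from where it was at the start of the episode above 0.03 m).
It also fails if it takes over 48 s, if anything falls off the work surface, if the arm or the gripper's body presses on something with over 40 N, if the wrist force passes 120 N, or if a joint passes its speed limit or range.

## Robot

A 7-joint arm with a two-finger parallel gripper is mounted at the origin on a cart in front of the work surface, level with it; the furniture and walls round the work are solid. World frame = base frame: x ahead of the robot, y to its left, z up, the work surface at z = 0. Lengths are in m, angles in degrees, forces in N, time in s.
With the tool pointing down it reaches from about 0.425 to 0.875 m from the base axis. Payload 4.7 kg.
Tool frame: the origin (TCP) lies midway between the tips of the shut fingers; the grasp point (between the pads) lies 19 mm behind it; z points along the fingers, y is the line along which they close (so a half turn about z gives the same grasp; the last joint's range is limited). The gripper opens to 87 mm and grips with 3 to 60 N. Pads are 19 mm wide; open, the fingers measure 117 mm over their backs; the gripper's body (75 mm by 190 mm) begins 51 mm behind the grasp point.
Start: joints at [73.917, 18.392, -4.016, 83.108, 1.295, 78.541, -3.26], TCP at [0.189, -0.622, 0.223] pointing down, gripper open.
Joint ranges: [-163.93, 163.93], [-17.29, 119.83], [-79.2, 71.16], [3.27, 140.29], [-89.18, 269.18], [5.43, 117.66], [-154.24, 154.24]. Speed limits (degrees/s): [147.25, 147.25, 180, 180, 180, 180, 180].

## Interface

Orientations are given as [roll, pitch, yaw] about the fixed x, y, z axes, in that order (R = Rz(yaw) Ry(pitch) Rx(roll)).
In Python, from cell import env gives the robot as it stands.
- The arm moves only by the tool step_arm, never from a script. Its argument "moves" is a list of rows, each an object with "dp": the shift along the tool's x, y, z in mm, a list of three; "dr": the turn, a rotation vector about the tool's x, y, z in rad, a list of three; "fingers": the closure, from 0 (fully open) to 1 (shut). In form: [{"dp": [dx, dy, dz], "dr": [ax, ay, az], "fingers": fingers}, ...]. A call has exactly 5 rows; each row shifts and turns the commanded pose from where the row before left it, along the tool's axes as they then stand; what a row does not reach is not made up. A row lasts 1/8 s, in which the tool goes at most 62.5 mm and 10.7 degrees, less where a joint would pass 70% of its speed; a pose out of reach is approached as far as the arm can. A call with a gripper value outside its range is refused whole. The fingers move at their own pace and stop on an object; "squeeze" is the grip in N (left out, the last holds). Time passes only in rows, so rows that do not move let the fingers close, or fill a call up. It gives the time, the measured TCP pose, the force, the opening and the grip force at its end, in the units of the state.
- env.get_obs(): the state, without advancing time (a new reading comes with each control period).
- env.read_camera(name): name is "side" or "top" or "wrist"; returns the picture (420x560x3 uint8, red, green, blue); there is no depth.
- env.camera_model(name): a dict with "fx", "fy", "cx", "cy" (pixels), "R" (3x3) and "t" (3): a world point X has camera coordinates R X + t. Camera axes: x right, y down, z forward; pixel columns grow to the right and rows downward; lengths in m; the calibration is good to about 2 mm. A picture is of the moment at which its call begins: read the wrist's pose just before it. camera_model takes no time and is no camera call; for the wrist camera it gives the pose at the moment of the call.
- env.sign_off(): hands the job in; it is judged then, once.
The state is a dict: "time_s": time; "qpos": joint angles; "joint_velocities": joint speeds; "effort": joint torques, N m; "tool_pos": TCP position; "tool_rot": TCP orientation; "force": force on the tool from outside, world axes, zero at the start; "wrist_torque": the same for the moment, N m; "grip_width": finger opening in m; "grasp_force": force on a finger pad.
Only numpy, scipy, OpenCV 4.12 (cv2) and the standard library are available. Lean on these libraries where they do the work, as an engineer would, in place of code of your own. Each camera call takes 0.05 s, during which the arm holds its last target. There are 200 camera calls.

## Working session

There is one attempt and no reset: what is moved stays moved. The work goes in short steps, Python scripts to look and compute and a tool call to move; the robot and the scene stay as the last step left them, time stands still between calls to the robot, and variables do not carry over. Pictures are saved under pics/ and viewed, at most 10 in all, crops included, and the job is handed in when it is done.

Besides the shell and the picture viewer there is one more tool, called after "Call:" as a command line: name --argument value ..., lists and objects as JSON in quotes. step_arm: Moves the arm, as the interface text tells. Its arguments: {"type":"object","properties":{"moves":{"type":"array","items":{"type":"object","properties":{"dp":{"type":"array","items":{"type":"number"}},"dr":{"type":"array","items":{"type":"number"}},"fingers":{"type":"number"}}}},"squeeze":{"type":"number"}},"required":["moves"]}

```bash
mkdir -p pics; python3 - <<'E'
from cell import env
import cv2,json
o=env.get_obs(); print({k:o[k] for k in('time_s','tool_pos','tool_rot','force','grip_width')})
for n in('top','side'):
    cv2.imwrite(f'pics/{n}0.png',cv2.cvtColor(env.read_camera(n),cv2.COLOR_RGB2BGR)); print(n,env.camera_model(n))
E
```

```text
{'time_s': 0.0, 'tool_pos': array([ 0.18865666, -0.62144616,  0.22144729]), 'tool_rot': array([-1.79890543e+02,  5.88784901e-03,  1.68936961e+01]), 'force': array([ 0.43439064,  0.08556227, -0.415094  ]), 'grip_width': 0.08731714179991008}
top {'fx': 434.9191772328768, 'fy': 434.9191772328768, 'cx': 280.6867140604946, 'cy': 209.0358531944392, 'R': array([[ 0.00326595, -0.99982597,  0.01836731],
       [-0.99498694, -0.00508491, -0.09987559],
       [ 0.0999516 , -0.01794904, -0.99483039]]), 't': array([-0.228436  ,  0.58374375,  1.09194301])}
side {'fx': 522.2847971543774, 'fy': 522.2847971543774, 'cx': 281.2701430590876, 'cy': 199.01336879387065, 'R': array([[ 0.97588722, -0.21817337,  0.00667219],
       [-0.11200917, -0.52678393, -0.84258687],
       [ 0.18734482,  0.82152241, -0.53851912]]), 't': array([-0.60557969,  0.02354427,  1.15501381])}
```

View pics/top0.png

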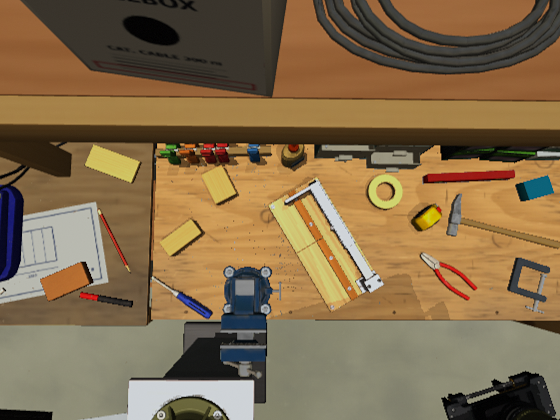

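View pics/side0.png

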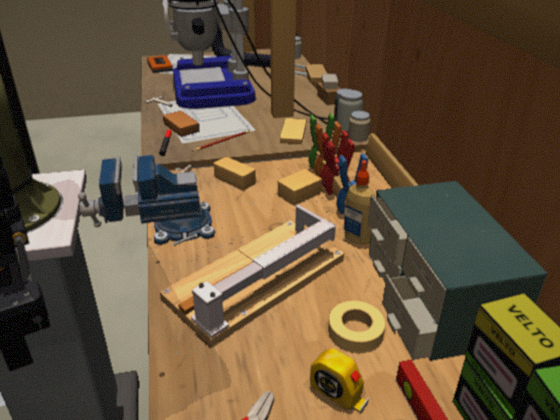

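```bash
python3 - <<'E'
import cv2
im=cv2.imread('pics/top0.png')[150:350,150:410]
cv2.imwrite('pics/c1.png',cv2.resize(im,None,fx=3,fy=3,interpolation=cv2.INTER_CUBIC))
im=cv2.imread('pics/side0.png')[140:350,150:410]
im=cv2.imread('pics/side0.png')[145:345,150:400]
cv2.imwrite('pics/c2.png',cv2.resize(im,None,fx=3,fy=3,interpolation=cv2.INTER_CUBIC))
E
```

```text
(no output)
```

View pics/c1.png

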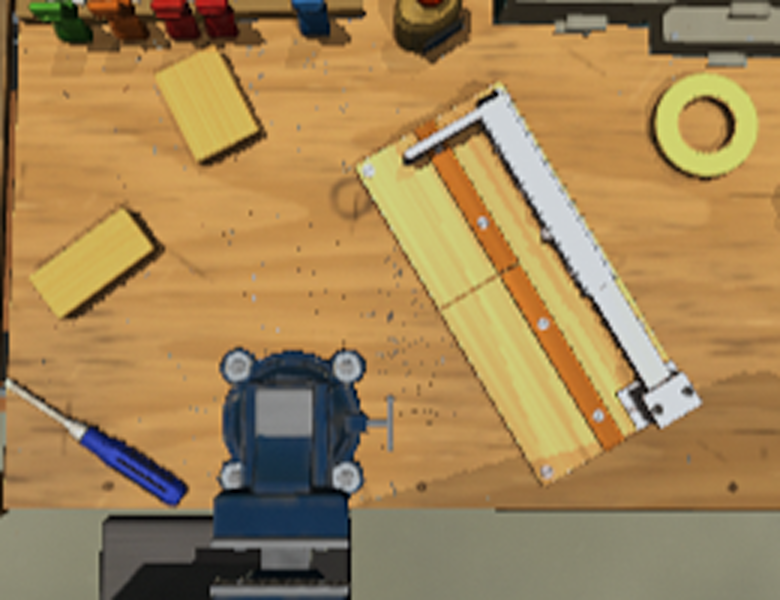

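View pics/c2.png

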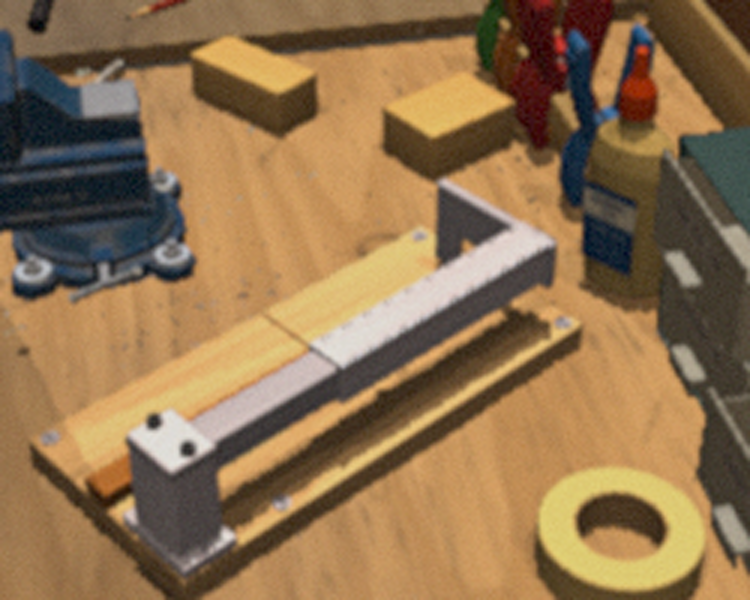

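```bash
cat > h.py <<'E'
import numpy as np
from cell import env
from scipy.optimize import least_squares
def proj(m,X):
    c=np.asarray(X)@np.array(m['R']).T+m['t']; return np.c_[m['fx']*c[:,0]/c[:,2]+m['cx'],m['fy']*c[:,1]/c[:,2]+m['cy']]
def fr(p,L,s=1e-3):
    c,n=np.cos(p[2]),np.sin(p[2]); L=np.atleast_2d(np.asarray(L,float))*s
    return np.c_[p[0]+c*L[:,0]-n*L[:,1],p[1]+n*L[:,0]+c*L[:,1],L[:,2]]
def fit(obs,p0):  # obs: list of (model, local mm, pixels)
    f=lambda p:np.concatenate([(proj(m,fr(p,L))-np.array(u)).ravel() for m,L,u in obs])
    r=least_squares(f,p0,loss='soft_l1'); return r.x,r.fun.reshape(-1,2)
E
python3 - <<'E'
from h import *
T,S=env.camera_model('top'),env.camera_model('side')
print('cams',-np.array(T['R']).T@T['t'],-np.array(S['R']).T@S['t'])
t=lambda a:np.array(a)/3+[150,150]; s=lambda a:np.array(a)/3+[150,145]
jt=[[-75,160,18],[-75,-160,18],[-75,15,18],[61,143,84]]
ut=t([[358,167],[543,486],[441,308],[505,88]])
js=[[-75,-160,18],[75,160,18],[33,-35,84],[61,-35,84],[61,-35,56],[61,143,84],[75,-160,0]]
us=s([[32,450],[582,325],[310,350],[338,370],[340,398],[556,243],[190,598]])
for n,o in(('both',[(T,jt,ut),(S,js,us)]),('top',[(T,jt,ut)]),('side',[(S,js,us)])):
    p,r=fit(o,[.6,-.1,.5]);print(n,p[:2],np.degrees(p[2]));
    if n=='both':print(r.round(1));J=p
wt=[[-22.5,50,38],[22.5,50,38],[22.5,-50,38],[-22.5,-50,38]]
# jig-left block: corners order around
ut=t([[63,318],[30,277],[126,207],[158,244]])
us=s([[192,65],[235,38],[317,76],[280,100]]) # left, back, right, near
# world: top img left=+y, up=+x
for n,o in(('both',[(T,wt,ut),(S,[wt[0],wt[1],wt[2],wt[3]],us)]),('top',[(T,wt,ut)])):
    p,r=fit(o,[.55,.25,-.5]);print(n,p[:2],np.degrees(p[2]));print(r.round(1))
for q in([26.5,25,70],[47,25,70],[-37.5,45,18]):print(q,fr(J,[q]))
E
```

```text
cams [ 0.47242201 -0.20582863  1.14879559] [ 0.3772288  -1.06858834  0.64587566]
both [ 0.49758283 -0.34106083] -59.04281843866378
[[-0.8 -0.6]
 [ 1.3  0.1]
 [ 0.1  0.3]
 [ 0.6  1. ]
 [-1.6 -3.4]
 [ 0.7 -0.8]
 [-0.3 -1.9]
 [ 1.5 -0.8]
 [ 1.   2.7]
 [ 0.2 -1. ]
 [-1.3  3.2]]
top [ 0.49793669 -0.34013615] -59.283652866422536
side [ 0.49686896 -0.34298934] -58.56227737107537
both [0.51141527 0.02465612] 37.28954564214911
[[ 0.1  0. ]
 [ 0.7 -0.5]
 [ 0.8 -0.9]
 [ 0.5  0.8]
 [-0.7 -3.7]
 [-1.8 -1.3]
 [ 0.8 -1. ]
 [-0.  -1.8]]
top [0.5111835  0.02597376] 38.31812453725397
[[-0.1  0.3]
 [ 0.3 -0.1]
 [-0.1 -1. ]
 [-0.1  0.6]]
[26.5, 25, 70] [[ 0.53265316 -0.35092603  0.07      ]]
[47, 25, 70] [[ 0.5431983  -0.36850584  0.07      ]]
[-37.5, 45, 18] [[ 0.51688276 -0.28575475  0.018     ]]
```

Call:
step_arm --moves '[{"dp": [58,-20,0],"dr": [0,0,0],"fingers": 0},{"dp": [58,-20,0],"dr": [0,0,0],"fingers": 0},{"dp": [58,-20,0],"dr": [0,0,0],"fingers": 0},{"dp": [58,-20,0],"dr": [0,0,0],"fingers": 0},{"dp": [58,-20,0],"dr": [0,0,0],"fingers": 0}]'

```text
time_s: 0.72
tool_pos: [0.4384, -0.4406, 0.2222]
tool_rot: [-180.0, 0.0, 16.9]
force: [1.1, -0.4, 0.2]
grip_width: 0.0867
grasp_force: 0.0
```

Call:
step_arm --moves '[{"dp": [55,-20,0],"dr": [0,0,0],"fingers": 0},{"dp": [55,-18,0],"dr": [0,0,0],"fingers": 0},{"dp": [0,0,0],"dr": [0,0,-0.123],"fingers": 0},{"dp": [0,0,0],"dr": [0,0,-0.123],"fingers": 0},{"dp": [0,0,0],"dr": [0,0,0],"fingers": 0}]'

```text
time_s: 1.35
tool_pos: [0.5313, -0.3735, 0.2219]
tool_rot: [-179.9, 0.0, 30.9]
force: [-1.2, 0.2, 0.3]
grip_width: 0.0867
grasp_force: 0.0
```

Look with the wrist camera.

```bash
python3 - <<'E'
from h import *
import cv2,pickle
m=env.camera_model('wrist'); im=cv2.cvtColor(env.read_camera('wrist'),cv2.COLOR_RGB2BGR)
pickle.dump(m,open('w1.pkl','wb')); cv2.imwrite('pics/w1raw.png',im)
J=[.4977,-.3406,np.radians(-59.15)]
P=[[-75,160,18],[-75,-160,18],[61,-35,84],[33,-35,84],[33,135,84],[26.5,25,70],[-15,15,30],[-75,15,18],[61,143,84]]
print(np.c_[P,proj(m,fr(J,P)).round(1)]); print(-m['R'].T@m['t'],m['R'].round(2))
cv2.imwrite('pics/w1.png',cv2.resize(im,(800,600),interpolation=cv2.INTER_CUBIC))
E
```

```text
[[ -75.   160.    18.   160.9   44.2]
 [ -75.  -160.    18.   183.9  311.8]
 [  61.   -35.    84.   290.9  241.2]
 [  33.   -35.    84.   263.2  241.2]
 [  33.   135.    84.   261.2   58.4]
 [  26.5   25.    70.   256.7  180.1]
 [ -15.    15.    30.   222.2  182.3]
 [ -75.    15.    18.   172.6  180.3]
 [  61.   143.    84.   293.5   48.3]]
[ 0.59294211 -0.33729131  0.38395808] [[ 0.51 -0.86 -0.  ]
 [-0.83 -0.5   0.26]
 [-0.22 -0.13 -0.97]]
```

View pics/w1.png

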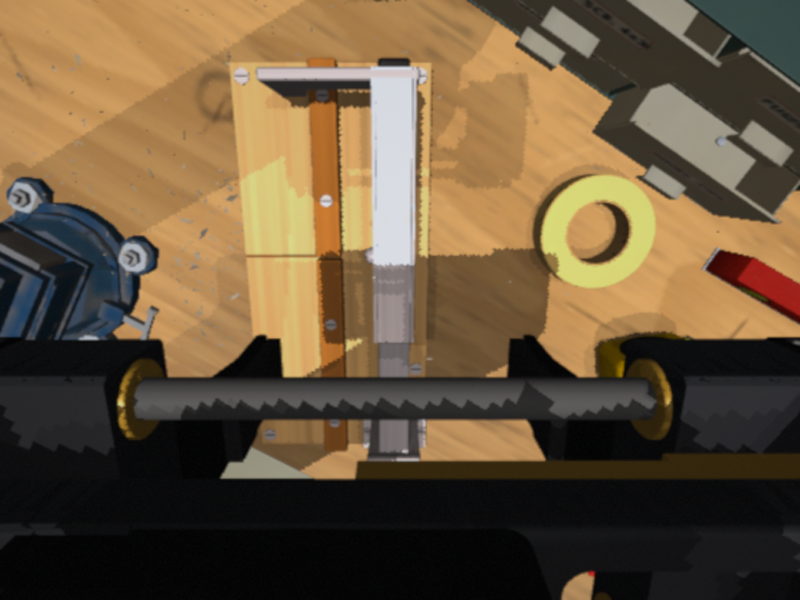

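```bash
python3 - <<'E'
from h import *
import pickle
m=pickle.load(open('w1.pkl','rb'))
P=[[-75,160,18],[-75,15,18],[61,-35,84],[33,-35,84],[61,143,84],[26.5,25,70]]
u=np.array([[230,63],[246,256],[414,342],[374,342],[419,67],[368,255]])/1.42857
p,r=fit([(m,P,u)],[.4977,-.3406,np.radians(-59.15)]);print(p[:2],np.degrees(p[2]),r.round(1))
o=env.get_obs();print(o['tool_pos'],o['tool_rot'])
J=[(.4977+p[0])/2,(-.3406+p[1])/2,(p[2]+np.radians(-59.15))/2]
np.save('J.npy',J);print(J)
g=fr(J,[[47,25,51]])[0]; print(g); d=(g-o['tool_pos'])*1000
from scipy.spatial.transform import Rotation as R
print('tool dp',R.from_euler('xyz',o['tool_rot'],degrees=True).inv().apply(d))
E
```

```text
[ 0.49864171 -0.33951272] -59.24938989861998 [[-0.4 -1.5]
 [-0.1 -0.1]
 [ 0.6  0.7]
 [ 0.9  0.6]
 [-0.  -0.2]
 [-1.4  0.3]]
[ 0.53120017 -0.37372793  0.22205119] [-1.79957543e+02  1.92940175e-02  3.08384074e+01]
[np.float64(0.49817085725286236), np.float64(-0.34005635881232266), np.float64(-1.033229593041717)]
[ 0.54371102 -0.36762616  0.051     ]
tool dp [ 13.92749807   1.30096322 171.04559681]
```

Call:
step_arm --moves '[{"dp": [7,1,50],"dr": [0,0,0],"fingers": 0},{"dp": [7,0,50],"dr": [0,0,0],"fingers": 0},{"dp": [0,0,40],"dr": [0,0,0],"fingers": 0},{"dp": [0,0,31],"dr": [0,0,0],"fingers": 0},{"dp": [0,0,0],"dr": [0,0,0],"fingers": 0}]'

```text
time_s: 2.02
tool_pos: [0.5416, -0.3664, 0.0485]
tool_rot: [-179.7, 0.2, 30.9]
force: [-0.2, 0.7, 0.3]
grip_width: 0.0873
grasp_force: 0.0
```

Call:
step_arm --moves '[{"dp": [1,2,-2],"dr": [0,0,0],"fingers": 0},{"dp": [0,0,0],"dr": [0,0,0],"fingers": 1},{"dp": [0,0,0],"dr": [0,0,0],"fingers": 1},{"dp": [0,0,0],"dr": [0,0,0],"fingers": 1},{"dp": [0,0,0],"dr": [0,0,0],"fingers": 1}]' --squeeze 40

```text
time_s: 2.65
tool_pos: [0.5459, -0.3686, 0.0538]
tool_rot: [180.0, -0.0, 31.0]
force: [0.0, -0.6, -0.9]
grip_width: 0.0547
grasp_force: 0.0
```

Call:
step_arm --moves '[{"dp": [0,0,0],"dr": [0,0,0],"fingers": 1},{"dp": [0,0,0],"dr": [0,0,0],"fingers": 1},{"dp": [0,0,0],"dr": [0,0,0],"fingers": 1},{"dp": [0,0,0],"dr": [0,0,0],"fingers": 1},{"dp": [0,0,0],"dr": [0,0,0],"fingers": 1}]'

```text
time_s: 3.28
tool_pos: [0.5439, -0.3652, 0.0531]
tool_rot: [-179.6, 0.1, 31.1]
force: [-7.8, 8.3, 6.5]
grip_width: 0.0275
grasp_force: 39.9
```

Call:
step_arm --moves '[{"dp": [-8,0,0],"dr": [0,0,0],"fingers": 1},{"dp": [-8,0,0],"dr": [0,0,0],"fingers": 1},{"dp": [-8,0,0],"dr": [0,0,0],"fingers": 1},{"dp": [-8,0,0],"dr": [0,0,0],"fingers": 1},{"dp": [-8,0,0],"dr": [0,0,0],"fingers": 1}]'

```text
time_s: 3.9
tool_pos: [0.5129, -0.3838, 0.0531]
tool_rot: [-179.7, -0.2, 31.2]
force: [-2.5, 9.3, 3.8]
grip_width: 0.0275
grasp_force: 40.0
```

```bash
python3 - <<'E'
from h import *
import cv2
im=cv2.cvtColor(env.read_camera('wrist'),cv2.COLOR_RGB2BGR)[40:400,120:440]
o=env.get_obs();print(o['tool_pos'],o['force'],o['grip_width'],o['grasp_force'])
cv2.imwrite('pics/w2.png',im)
E
```

```text
[ 0.51086995 -0.38501068  0.05305715] [-3.99375083 10.54728528  5.15515319] 0.027421444662149633 39.94983067503199
```

Call:
step_arm --moves '[{"dp": [-1,0,0],"dr": [0,0,0],"fingers": 1},{"dp": [0,0,0],"dr": [0,0,0],"fingers": 1},{"dp": [0,0,0],"dr": [0,0,0],"fingers": 1},{"dp": [0,0,0],"dr": [0,0,0],"fingers": 1},{"dp": [0,0,0],"dr": [0,0,0],"fingers": 1}]'

```text
time_s: 4.58
tool_pos: [0.5106, -0.3852, 0.053]
tool_rot: [-179.6, -0.0, 31.1]
force: [-2.7, 8.3, 5.0]
grip_width: 0.0272
grasp_force: 39.9
```

Call:
step_arm --moves '[{"dp": [-1,0,0],"dr": [0,0,0],"fingers": 1},{"dp": [-1,0,0],"dr": [0,0,0],"fingers": 1},{"dp": [0,0,0],"dr": [0,0,0],"fingers": 1},{"dp": [0,0,0],"dr": [0,0,0],"fingers": 1},{"dp": [0,0,0],"dr": [0,0,0],"fingers": 1}]'

```text
time_s: 5.2
tool_pos: [0.5091, -0.3861, 0.0531]
tool_rot: [-179.6, -0.1, 31.1]
force: [-3.0, 8.9, 4.4]
grip_width: 0.0276
grasp_force: 39.9
```

```bash
python3 - <<'E'
from h import *
import cv2
im=cv2.cvtColor(env.read_camera('wrist'),cv2.COLOR_RGB2BGR)
o=env.get_obs();print(o['tool_pos'],o['force'],o['grip_width'],o['grasp_force'])
im=im[20:250,160:330];cv2.imwrite('pics/w2.png',cv2.resize(im,None,fx=2.6,fy=2.6,interpolation=cv2.INTER_CUBIC))
E
```

```text
[ 0.50906802 -0.38610147  0.05306419] [-2.79096686  8.92735632  4.33404298] 0.02734857286245453 39.94930485030636
```

View pics/w2.png

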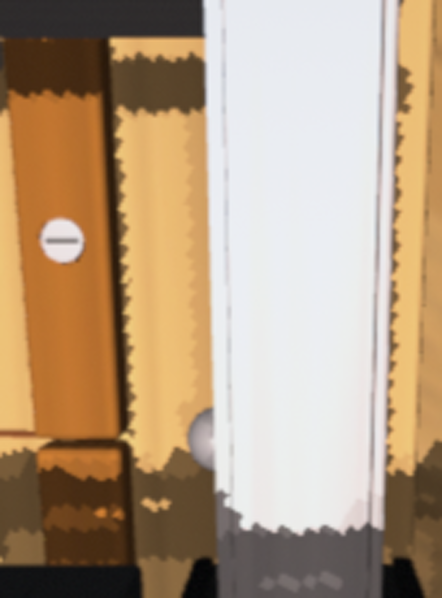

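Call:
step_arm --moves '[{"dp": [1,0,0],"dr": [0,0,0],"fingers": 0.3},{"dp": [0,0,0],"dr": [0,0,0],"fingers": 0},{"dp": [0,0,0],"dr": [0,0,0],"fingers": 0},{"dp": [0,0,-50],"dr": [0,0,0],"fingers": 0},{"dp": [0,0,-60],"dr": [0,0,0],"fingers": 0}]'

```text
time_s: 5.88
tool_pos: [0.5089, -0.3905, 0.1634]
tool_rot: [-179.9, 0.1, 30.9]
force: [1.2, -0.5, 0.9]
grip_width: 0.0695
grasp_force: 0.0
```

```bash
cat >> h.py <<'E'
from scipy.spatial.transform import Rotation as R
def plan(goal,yaw,n):
    o=env.get_obs(); p=np.array(o['tool_pos']); y=o['tool_rot'][2]
    print('from',p.round(4),np.round(o['tool_rot'],2),'F',np.round(o['force'],1),'w',round(o['grip_width'],4))
    d=(np.array(goal)-p)*1000/n; dy=((yaw-y+180)%360-180)/n
    for i in range(n):
        Q=R.from_euler('xyz',[180,0,y+dy*i],degrees=True)
        print(i,Q.inv().apply(d).round(1),'dr z',round(-np.radians(dy),4))
E
python3 - <<'E'
from h import *
J=np.load('J.npy')
plan([.5112,.0250,.24],-52,8)
E
```

```text
from [ 0.5089 -0.3905  0.1634] [-1.7989e+02  7.0000e-02  3.0940e+01] F [ 1.2 -0.5  0.9] w 0.0695
0 [ 27.  -44.4  -9.6] dr z 0.1809
1 [ 18.5 -48.5  -9.6] dr z 0.1809
2 [  9.5 -51.1  -9.6] dr z 0.1809
3 [  0.1 -51.9  -9.6] dr z 0.1809
4 [ -9.2 -51.1  -9.6] dr z 0.1809
5 [-18.3 -48.6  -9.6] dr z 0.1809
6 [-26.7 -44.6  -9.6] dr z 0.1809
7 [-34.3 -39.   -9.6] dr z 0.1809
```

Call:
step_arm --moves '[{"dp": [27,-44.4,-10],"dr": [0,0,0.18],"fingers": 0},{"dp": [18.5,-48.5,-10],"dr": [0,0,0.18],"fingers": 0},{"dp": [9.5,-51,-10],"dr": [0,0,0.18],"fingers": 0},{"dp": [0,-52,-10],"dr": [0,0,0.18],"fingers": 0},{"dp": [-9,-51,-10],"dr": [0,0,0.18],"fingers": 0}]'

```text
time_s: 6.5
tool_pos: [0.511, -0.1297, 0.2143]
tool_rot: [180.0, -0.1, -21.0]
force: [-0.2, 0.6, 0.7]
grip_width: 0.0869
grasp_force: 0.0
```

Call:
step_arm --moves '[{"dp": [-18,-48.6,-8],"dr": [0,0,0.18],"fingers": 0},{"dp": [-26.5,-44.6,-8],"dr": [0,0,0.18],"fingers": 0},{"dp": [-34,-39,-8],"dr": [0,0,0.18],"fingers": 0},{"dp": [0,0,0],"dr": [0,0,0],"fingers": 0},{"dp": [0,0,0],"dr": [0,0,0],"fingers": 0}]'

```text
time_s: 7.12
tool_pos: [0.5115, 0.0222, 0.2374]
tool_rot: [180.0, -0.1, -51.2]
force: [0.5, -0.6, -1.0]
grip_width: 0.0873
grasp_force: 0.0
```

```bash
python3 - <<'E'
from h import *
import cv2,pickle
o=env.get_obs();print(o['time_s'],o['tool_pos'],o['tool_rot'])
m=env.camera_model('wrist'); im=cv2.cvtColor(env.read_camera('wrist'),cv2.COLOR_RGB2BGR)
pickle.dump(m,open('w3.pkl','wb'))
W=[.5112,.0255,np.radians(38)]
wt=[[-22.5,50,38],[22.5,50,38],[22.5,-50,38],[-22.5,-50,38]]
print(proj(m,fr(W,wt)))
cv2.imwrite('pics/w3.png',cv2.resize(im,(800,600),interpolation=cv2.INTER_CUBIC))
E
```

```text
7.125 [0.51154001 0.02215851 0.23738743] [ 1.79988637e+02 -7.92706244e-02 -5.12080051e+01]
[[293.08709873 227.64064914]
 [255.61932153 227.19338573]
 [255.28849984 142.48158945]
 [295.46754015 143.00454505]]
```

View pics/w3.png

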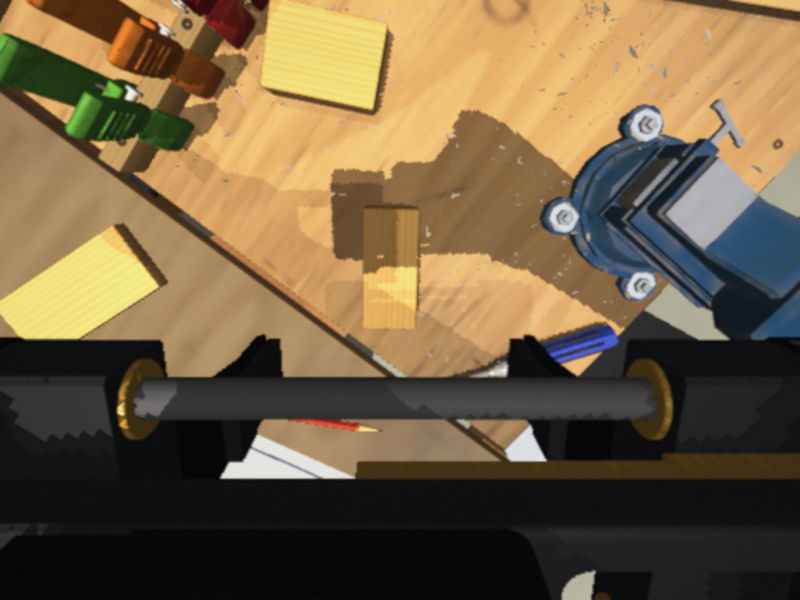

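```bash
python3 - <<'E'
from h import *
import pickle
m=pickle.load(open('w3.pkl','rb'))
wt=[[-22.5,50,38],[22.5,50,38],[22.5,-50,38],[-22.5,-50,38]]
p,r=fit([(m,wt,np.array([[416,328],[363.5,327.5],[363.5,207],[419,208]])/1.42857)],[.5112,.0255,np.radians(38)])
print(p[:2],np.degrees(p[2]),r.round(1)); np.save('W.npy',p)
plan([p[0],p[1],.018],np.degrees(p[2])-90,5)
E
```

```text
[0.5108987  0.02869423] 37.90837687922334 [[ 0.3  0.2]
 [-0.3  0. ]
 [-0.6 -0. ]
 [ 0.6 -0.1]]
from [0.5114 0.0215 0.2371] [ 1.7997e+02 -5.0000e-02 -5.1310e+01] F [ 0.2 -0.1 -0.6] w 0.0867
0 [-1.2 -0.8 43.8] dr z 0.0027
1 [-1.2 -0.8 43.8] dr z 0.0027
2 [-1.2 -0.8 43.8] dr z 0.0027
3 [-1.2 -0.8 43.8] dr z 0.0027
4 [-1.2 -0.8 43.8] dr z 0.0027
```

Call:
step_arm --moves '[{"dp": [-3,-2,55],"dr": [0,0,0.013],"fingers": 0},{"dp": [-2,-2,55],"dr": [0,0,0],"fingers": 0},{"dp": [0,0,55],"dr": [0,0,0],"fingers": 0},{"dp": [0,0,40],"dr": [0,0,0],"fingers": 0},{"dp": [0,0,14],"dr": [0,0,0],"fingers": 0}]'

```text
time_s: 7.8
tool_pos: [0.5092, 0.0276, 0.0155]
tool_rot: [179.7, 0.1, -52.1]
force: [0.7, 0.6, 0.4]
grip_width: 0.0869
grasp_force: 0.0
```

Call:
step_arm --moves '[{"dp": [0,0,0],"dr": [0,0,0],"fingers": 1},{"dp": [0,0,0],"dr": [0,0,0],"fingers": 1},{"dp": [0,0,0],"dr": [0,0,0],"fingers": 1},{"dp": [0,0,0],"dr": [0,0,0],"fingers": 1},{"dp": [0,0,0],"dr": [0,0,0],"fingers": 1}]' --squeeze 15

```text
time_s: 8.43
tool_pos: [0.5115, 0.0296, 0.0188]
tool_rot: [-180.0, -0.0, -52.0]
force: [-1.1, -0.2, 1.4]
grip_width: 0.0452
grasp_force: 2.1
```

Call:
step_arm --moves '[{"dp": [0,0,0],"dr": [0,0,0],"fingers": 1},{"dp": [0,0,-30],"dr": [0,0,0],"fingers": 1},{"dp": [0,0,-55],"dr": [0,0,0],"fingers": 1},{"dp": [0,0,-55],"dr": [0,0,0],"fingers": 1},{"dp": [0,0,0],"dr": [0,0,0],"fingers": 1}]'

```text
time_s: 9.05
tool_pos: [0.5146, 0.0301, 0.163]
tool_rot: [-179.6, -0.3, -52.0]
force: [0.3, 0.9, -0.7]
grip_width: 0.0445
grasp_force: 15.0
```

```bash
python3 - <<'E'
from h import *
J=np.load('J.npy'); J[2]=np.radians(-59.2)
g=fr(J,[[-45,35,160]])[0]; print(g)
plan(g,30.8,8)
E
```

```text
[ 0.50519252 -0.28348166  0.16      ]
from [0.5146 0.0301 0.163 ] [-179.58   -0.35  -51.97] F [ 0.3  0.9 -0.7] w 0.0445
0 [30.2 25.1  0.4] dr z -0.1806
1 [25.2 30.1  0.4] dr z -0.1806
2 [19.3 34.1  0.4] dr z -0.1806
3 [12.9 37.   0.4] dr z -0.1806
4 [ 6.  38.7  0.4] dr z -0.1806
5 [-1.  39.2  0.4] dr z -0.1806
6 [-8.  38.4  0.4] dr z -0.1806
7 [-14.8  36.3   0.4] dr z -0.1806
```

Call:
step_arm --moves '[{"dp": [30,25,0],"dr": [0,0,-0.18],"fingers": 1},{"dp": [25,30,0],"dr": [0,0,-0.18],"fingers": 1},{"dp": [19,34,0],"dr": [0,0,-0.18],"fingers": 1},{"dp": [13,37,0],"dr": [0,0,-0.18],"fingers": 1},{"dp": [6,38.5,0],"dr": [0,0,-0.18],"fingers": 1}]'

```text
time_s: 9.68
tool_pos: [0.5039, -0.1664, 0.1567]
tool_rot: [-180.0, 0.1, -0.1]
force: [0.7, -0.7, -0.9]
grip_width: 0.0447
grasp_force: 15.0
```

Call:
step_arm --moves '[{"dp": [-1,39,0],"dr": [0,0,-0.18],"fingers": 1},{"dp": [-8,38,0],"dr": [0,0,-0.18],"fingers": 1},{"dp": [-15,36,0],"dr": [0,0,-0.18],"fingers": 1},{"dp": [0,0,0],"dr": [0,0,0],"fingers": 1},{"dp": [0,0,0],"dr": [0,0,0],"fingers": 1}]'

```text
time_s: 10.3
tool_pos: [0.5001, -0.2812, 0.1569]
tool_rot: [-179.9, 0.0, 30.5]
force: [-0.5, -0.8, -0.9]
grip_width: 0.0449
grasp_force: 15.0
```

```bash
python3 - <<'E'
from h import *
import cv2
J=np.load('J.npy'); J[2]=np.radians(-59.2)
g=fr(J,[[-45,35,60]])[0]; print(g)
plan(g,30.8,3)
cv2.imwrite('pics/w4.png',cv2.resize(cv2.cvtColor(env.read_camera('wrist'),cv2.COLOR_RGB2BGR),(800,600),interpolation=cv2.INTER_CUBIC))
E
```

```text
[ 0.50519252 -0.28348166  0.06      ]
from [ 0.5001 -0.2812  0.1569] [-1.7985e+02  4.0000e-02  3.0480e+01] F [-0.5 -0.8 -0.9] w 0.0449
0 [ 1.1  1.5 32.3] dr z -0.0019
1 [ 1.1  1.5 32.3] dr z -0.0019
2 [ 1.1  1.5 32.3] dr z -0.0019
```

View pics/w4.png

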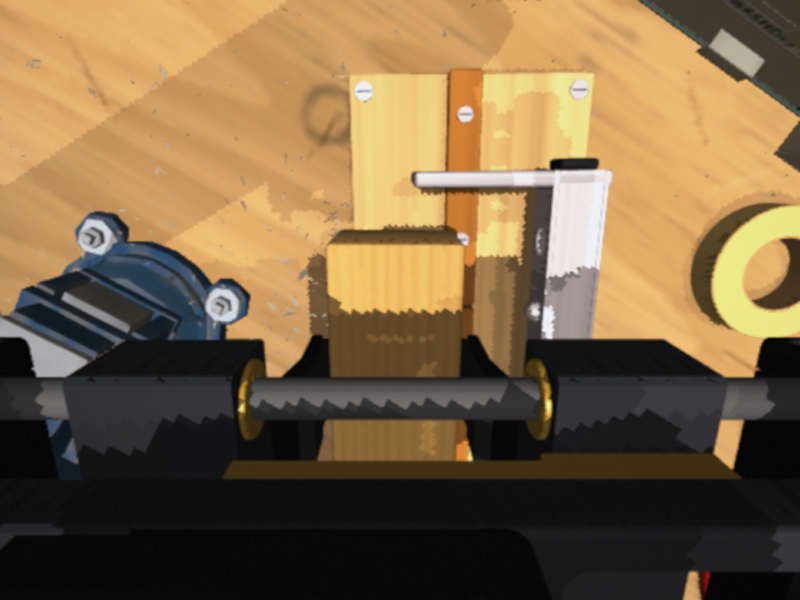

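Call:
step_arm --moves '[{"dp": [2,3,40],"dr": [0,0,0],"fingers": 1},{"dp": [1,1,40],"dr": [0,0,0],"fingers": 1},{"dp": [0,0,25],"dr": [0,0,0],"fingers": 1},{"dp": [0,0,8],"dr": [0,0,0],"fingers": 1},{"dp": [0,0,0],"dr": [0,0,0],"fingers": 1}]'

```text
time_s: 10.98
tool_pos: [0.5056, -0.2832, 0.0454]
tool_rot: [-180.0, -0.0, 30.6]
force: [-0.3, -0.1, -0.6]
grip_width: 0.0451
grasp_force: 15.0
```

```bash
python3 - <<'E'
from h import *
J=np.load('J.npy'); J[2]=np.radians(-59.2)
plan(fr(J,[[-45,35,37]])[0],30.8,1)
E
```

```text
from [ 0.5056 -0.2832  0.0454] [-179.98   -0.     30.59] F [-0.3 -0.1 -0.6] w 0.0451
0 [-0.4  0.   8.4] dr z -0.0036
```

Call:
step_arm --moves '[{"dp": [0,0,2],"dr": [0,0,-0.003],"fingers": 1},{"dp": [0,0,2],"dr": [0,0,0],"fingers": 1},{"dp": [0,0,2],"dr": [0,0,0],"fingers": 1},{"dp": [0,0,1],"dr": [0,0,0],"fingers": 1},{"dp": [0,0,0],"dr": [0,0,0],"fingers": 1}]'

```text
time_s: 11.6
tool_pos: [0.5052, -0.2841, 0.0383]
tool_rot: [-180.0, 0.0, 30.7]
force: [0.6, 0.8, -1.2]
grip_width: 0.0449
grasp_force: 15.0
```

Call:
step_arm --moves '[{"dp": [0,0,1],"dr": [0,0,0],"fingers": 1},{"dp": [0,0,1],"dr": [0,0,0],"fingers": 1},{"dp": [0,0,0],"dr": [0,0,0],"fingers": 1},{"dp": [0,0,0],"dr": [0,0,0],"fingers": 1},{"dp": [0,0,0],"dr": [0,0,0],"fingers": 1}]'

```text
time_s: 12.22
tool_pos: [0.5053, -0.2841, 0.0367]
tool_rot: [180.0, 0.0, 30.7]
force: [-2.1, 0.6, 5.6]
grip_width: 0.045
grasp_force: 15.0
```

Call:
step_arm --moves '[{"dp": [0,1.5,0],"dr": [0,0,0],"fingers": 1},{"dp": [0,1.5,0],"dr": [0,0,0],"fingers": 1},{"dp": [0,1.5,0],"dr": [0,0,0],"fingers": 1},{"dp": [0,1.5,0],"dr": [0,0,0],"fingers": 1},{"dp": [0,1,0],"dr": [0,0,0],"fingers": 1}]'

```text
time_s: 12.85
tool_pos: [0.5082, -0.2877, 0.0368]
tool_rot: [-179.8, 0.0, 30.8]
force: [-6.0, 6.4, 12.0]
grip_width: 0.045
grasp_force: 15.0
```

Call:
step_arm --moves '[{"dp": [0,0,-0.8],"dr": [0,0,0],"fingers": 1},{"dp": [0,1,0],"dr": [0,0,0],"fingers": 1},{"dp": [0,1,0],"dr": [0,0,0],"fingers": 1},{"dp": [0,0,0],"dr": [0,0,0],"fingers": 1},{"dp": [0,0,0],"dr": [0,0,0],"fingers": 1}]'

```text
time_s: 13.48
tool_pos: [0.5081, -0.288, 0.0368]
tool_rot: [-179.6, 0.1, 30.8]
force: [-6.7, 8.0, 9.1]
grip_width: 0.0448
grasp_force: 15.0
```

Call:
step_arm --moves '[{"dp": [2,0,-0.3],"dr": [0,0,0],"fingers": 1},{"dp": [2,0,0],"dr": [0,0,0],"fingers": 1},{"dp": [2,0,0],"dr": [0,0,0],"fingers": 1},{"dp": [2,0,0],"dr": [0,0,0],"fingers": 1},{"dp": [0,0,0],"dr": [0,0,0],"fingers": 1}]'

```text
time_s: 14.1
tool_pos: [0.5091, -0.2873, 0.0365]
tool_rot: [-179.4, 0.7, 30.7]
force: [-19.2, 3.7, 14.9]
grip_width: 0.0452
grasp_force: 15.0
```

```bash
python3 - <<'E'
from h import *
import cv2
im=cv2.cvtColor(env.read_camera('wrist'),cv2.COLOR_RGB2BGR)[60:270,200:440]
cv2.imwrite('pics/w5.png',cv2.resize(im,None,fx=2.85,fy=2.85,interpolation=cv2.INTER_CUBIC))
E
```

```text
(no output)
```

View pics/w5.png

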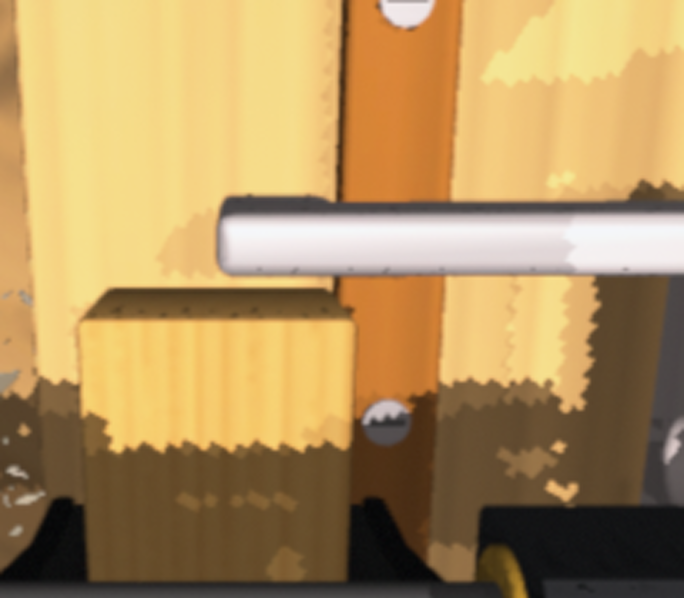

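Call:
step_arm --moves '[{"dp": [-3,-1.5,0],"dr": [0,0,0],"fingers": 1},{"dp": [0,0,-1],"dr": [0,0,0],"fingers": 1},{"dp": [0,0,-1],"dr": [0,0,0],"fingers": 1},{"dp": [0,0,-0.5],"dr": [0,0,0],"fingers": 1},{"dp": [0,0,0],"dr": [0,0,0],"fingers": 1}]'

```text
time_s: 14.78
tool_pos: [0.5112, -0.2861, 0.0381]
tool_rot: [-179.7, 0.2, 30.8]
force: [-4.6, 3.4, -2.0]
grip_width: 0.0451
grasp_force: 15.0
```

Call:
step_arm --moves '[{"dp": [1.5,0,0],"dr": [0,0,0],"fingers": 1},{"dp": [1.5,0,0],"dr": [0,0,0],"fingers": 1},{"dp": [1.5,0,0],"dr": [0,0,0],"fingers": 1},{"dp": [0,0,0],"dr": [0,0,0],"fingers": 1},{"dp": [0,0,0],"dr": [0,0,0],"fingers": 1}]'

```text
time_s: 15.4
tool_pos: [0.515, -0.2838, 0.0382]
tool_rot: [-179.7, 0.2, 30.7]
force: [-4.7, 2.7, -1.9]
grip_width: 0.0448
grasp_force: 15.0
```

Call:
step_arm --moves '[{"dp": [1,0,0],"dr": [0,0,0],"fingers": 1},{"dp": [1,0,0],"dr": [0,0,0],"fingers": 1},{"dp": [1,0,0],"dr": [0,0,0],"fingers": 1},{"dp": [0,0,0],"dr": [0,0,0],"fingers": 1},{"dp": [0,0,0],"dr": [0,0,0],"fingers": 1}]'

```text
time_s: 16.02
tool_pos: [0.5174, -0.2823, 0.0381]
tool_rot: [-179.7, 0.2, 30.7]
force: [-4.6, 2.5, -1.3]
grip_width: 0.0448
grasp_force: 15.0
```

Call:
step_arm --moves '[{"dp": [1,0,0],"dr": [0,0,0],"fingers": 1},{"dp": [1,0,0],"dr": [0,0,0],"fingers": 1},{"dp": [1,0,0],"dr": [0,0,0],"fingers": 1},{"dp": [0,0,0],"dr": [0,0,0],"fingers": 1},{"dp": [0,0,0],"dr": [0,0,0],"fingers": 1}]'

```text
time_s: 16.65
tool_pos: [0.5187, -0.2816, 0.038]
tool_rot: [-179.6, 0.3, 30.7]
force: [-7.6, 1.5, 0.7]
grip_width: 0.0448
grasp_force: 15.0
```

Call:
step_arm --moves '[{"dp": [1,0.5,0],"dr": [0,0,0],"fingers": 1},{"dp": [0,0,0.7],"dr": [0,0,0],"fingers": 1},{"dp": [0,0,0.7],"dr": [0,0,0],"fingers": 1},{"dp": [0,0,0],"dr": [0,0,0],"fingers": 1},{"dp": [0,0,0],"dr": [0,0,0],"fingers": 1}]'

```text
time_s: 17.27
tool_pos: [0.5195, -0.2811, 0.037]
tool_rot: [-179.6, 0.3, 30.7]
force: [-9.9, 4.2, 4.1]
grip_width: 0.0447
grasp_force: 15.0
```

Call:
step_arm --moves '[{"dp": [1,0,0],"dr": [0,0,0],"fingers": 1},{"dp": [1,0,0],"dr": [0,0,0],"fingers": 1},{"dp": [0,0,0],"dr": [0,0,0],"fingers": 1},{"dp": [0,0,0],"dr": [0,0,0],"fingers": 1},{"dp": [0,0,0],"dr": [0,0,0],"fingers": 1}]'

```text
time_s: 17.9
tool_pos: [0.5197, -0.281, 0.0369]
tool_rot: [-179.5, 0.5, 30.7]
force: [-12.7, 2.5, 5.2]
grip_width: 0.0449
grasp_force: 15.0
```

```bash
python3 - <<'E'
from h import *
import cv2,pickle
m=env.camera_model('wrist');pickle.dump(m,open('w6.pkl','wb'))
im=cv2.cvtColor(env.read_camera('wrist'),cv2.COLOR_RGB2BGR);cv2.imwrite('pics/w6raw.png',im)
o=env.get_obs();print(o['tool_pos'],o['force'])
cv2.imwrite('pics/w6.png',cv2.resize(im[60:270,200:440],None,fx=2.85,fy=2.85,interpolation=cv2.INTER_CUBIC))
E
```

```text
[ 0.51968003 -0.28101093  0.03688477] [-13.51053096   3.25566497   4.95615353]
```

View pics/w6.png

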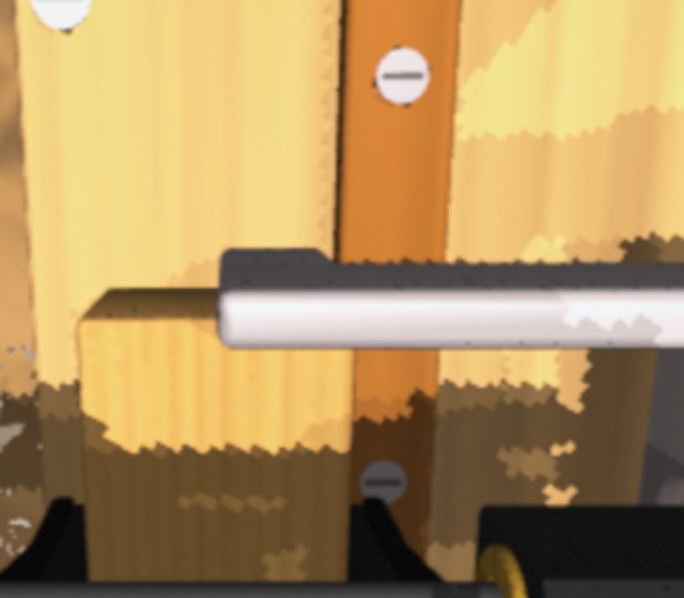

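```bash
python3 - <<'E'
from h import *
import pickle
m=pickle.load(open('w6.pkl','rb'));J=np.load('J.npy');J[2]=np.radians(-59.2)
C=-m['R'].T@m['t']
def loc(u,v,z):
    u,v=200+u/2.85,60+v/2.85
    d=m['R'].T@[(u-m['cx'])/m['fx'],(v-m['cy'])/m['fy'],1]; X=C+d*(z-C[2])/d[2]
    q=X[:2]-J[:2];c,s=np.cos(J[2]),np.sin(J[2]); return (1e3*np.array([c*q[0]+s*q[1],-s*q[0]+c*q[1]])).round(1)
print('plate near top',loc(235,347,.084),loc(400,347,.084),'far top',loc(235,292,.084))
print('block top end',loc(82,319,.056),loc(200,320,.056),'bottom end',loc(110,290,.018),'right top',loc(351,420,.056),'left',loc(84,420,.056))
print('fence foot',loc(335,240,.018),'fence top',loc(345,240,.030))
E
```

```text
plate near top [-36.3  98.6] [-15.2  98.6] far top [-36.4 105.7]
block top end [-60.3  97.6] [-41.6  97.4] bottom end [-60.5  97.1] right top [-17.   80.9] left [-60.7  80.9]
fence foot [-15.9 106.8] fence top [-15.6 107.7]
```

Call:
step_arm --moves '[{"dp": [0,0,0],"dr": [0,0,0],"fingers": 0.25},{"dp": [0,0,0],"dr": [0,0,0],"fingers": 0.25},{"dp": [0,0,0],"dr": [0,0,0],"fingers": 0.25},{"dp": [0,0,0],"dr": [0,0,0],"fingers": 0.25},{"dp": [0,0,0],"dr": [0,0,0],"fingers": 0.25}]'

```text
time_s: 18.58
tool_pos: [0.5256, -0.2816, 0.0387]
tool_rot: [180.0, -0.0, 30.7]
force: [-0.2, 0.7, -0.4]
grip_width: 0.065
grasp_force: 0.0
```

Call:
step_arm --moves '[{"dp": [0,0,-20],"dr": [0,0,0],"fingers": 0.25},{"dp": [0,0,-40],"dr": [0,0,0],"fingers": 0.25},{"dp": [0,0,-50],"dr": [0,0,0],"fingers": 0.25},{"dp": [0,0,-30],"dr": [0,0,0],"fingers": 0.25},{"dp": [0,0,0],"dr": [0,0,0],"fingers": 0.25}]'

```text
time_s: 19.2
tool_pos: [0.5274, -0.2824, 0.1833]
tool_rot: [179.6, -0.2, 30.7]
force: [-0.5, -0.4, 0.8]
grip_width: 0.0653
grasp_force: 0.0
```

```bash
python3 - <<'E'
from h import *
import cv2
J=np.load('J.npy');J[2]=np.radians(-59.2)
o=env.get_obs();print(o['time_s'],o['tool_pos'],o['force'])
m=env.camera_model('wrist');im=cv2.cvtColor(env.read_camera('wrist'),cv2.COLOR_RGB2BGR).astype(float)
def prof(A,B,n,name):
    t=np.linspace(0,1,n);L=np.array(A)+t[:,None]*(np.array(B)-A);u=proj(m,fr(J,L)).astype(np.float32)
    v=cv2.remap(im.astype(np.float32),u[:,0],u[:,1],cv2.INTER_LINEAR).reshape(-1,3)
    print(name,u[0].round(),u[-1].round());print([tuple(map(int,np.r_[np.round(l[:2]),x])) for l,x in zip(L,v)])
prof([-48,88,56],[-48,106,56],19,'end top z56')
prof([-26,84,84],[-26,110,84],27,'plate z84')
for y in(60,82): prof([-24,y,56],[-8,y,56],17,f'right z56 y{y}'); prof([-68,y,56],[-52,y,56],17,f'left z56 y{y}')
E
```

```text
19.2 [ 0.52740831 -0.28244872  0.18332978] [-0.50683753 -0.38299065  0.81395106]
end top z56 [259. 164.] [259. 144.]
[(-48, 88, 114, 210, 231), (-48, 89, 112, 206, 231), (-48, 90, 105, 195, 231), (-48, 91, 98, 184, 232), (-48, 92, 96, 181, 231), (-48, 93, 96, 181, 231), (-48, 94, 96, 182, 231), (-48, 95, 97, 183, 232), (-48, 96, 97, 181, 231), (-48, 97, 87, 162, 213), (-48, 98, 58, 108, 147), (-48, 99, 39, 73, 100), (-48, 100, 39, 71, 94), (-48, 101, 83, 138, 175), (-48, 102, 113, 184, 225), (-48, 103, 118, 192, 230), (-48, 104, 119, 193, 231), (-48, 105, 119, 193, 231), (-48, 106, 119, 193, 231)]
plate z84 [285. 173.] [285. 141.]
[(-26, 84, 114, 208, 231), (-26, 85, 115, 210, 231), (-26, 86, 115, 210, 231), (-26, 87, 114, 209, 231), (-26, 88, 114, 208, 231), (-26, 89, 114, 208, 231), (-26, 90, 114, 209, 231), (-26, 91, 114, 209, 231), (-26, 92, 112, 206, 231), (-26, 93, 109, 201, 231), (-26, 94, 100, 187, 232), (-26, 95, 98, 182, 232), (-26, 96, 98, 181, 232), (-26, 97, 96, 176, 228), (-26, 98, 95, 136, 171), (-26, 99, 154, 158, 172), (-26, 100, 187, 187, 201), (-26, 101, 205, 204, 
[... 1382 characters left out ...]
16, 82, 45, 106, 171), (-15, 82, 50, 125, 205), (-14, 82, 52, 132, 217), (-13, 82, 53, 133, 218), (-12, 82, 54, 133, 219), (-11, 82, 55, 135, 220), (-10, 82, 55, 136, 221), (-9, 82, 53, 134, 219), (-8, 82, 52, 133, 218)]
left z56 y82 [238. 170.] [255. 170.]
[(-68, 82, 138, 219, 231), (-67, 82, 136, 218, 231), (-66, 82, 136, 218, 231), (-65, 82, 134, 215, 231), (-64, 82, 132, 211, 230), (-63, 82, 129, 208, 227), (-62, 82, 117, 193, 218), (-61, 82, 108, 191, 218), (-60, 82, 112, 207, 227), (-59, 82, 113, 211, 230), (-58, 82, 111, 209, 231), (-57, 82, 115, 211, 231), (-56, 82, 118, 215, 231), (-55, 82, 117, 214, 231), (-54, 82, 113, 208, 231), (-53, 82, 113, 208, 231), (-52, 82, 116, 212, 231)]
```

```bash
python3 - <<'E'
from h import *
import cv2
J=np.load('J.npy');J[2]=np.radians(-59.2)
m=env.camera_model('wrist');im=cv2.cvtColor(env.read_camera('wrist'),cv2.COLOR_RGB2BGR).astype(np.float32)
def prof(A,B,n,name):
    L=np.array(A)+np.linspace(0,1,n)[:,None]*(np.array(B)-A);u=proj(m,fr(J,L)).astype(np.float32)
    v=cv2.remap(im,u[:,0],u[:,1],cv2.INTER_LINEAR).reshape(-1,3)
    print(name,[tuple(map(int,np.r_[np.round(l[:2]),x])) for l,x in zip(L,v)])
for y in(118,135):prof([-22,y,30],[-8,y,30],15,f'fence top edge y{y}')
prof([-45,154,18],[-45,168,18],15,'board end')
prof([18,25,70],[36,25,70],19,'button')
E
```

```text
fence top edge y118 [(-22, 118, 115, 187, 232), (-21, 118, 112, 181, 230), (-20, 118, 110, 178, 228), (-19, 118, 106, 173, 223), (-18, 118, 93, 154, 203), (-17, 118, 65, 112, 157), (-16, 118, 41, 96, 156), (-15, 118, 45, 113, 186), (-14, 118, 47, 119, 195), (-13, 118, 47, 119, 197), (-12, 118, 48, 120, 197), (-11, 118, 49, 120, 198), (-10, 118, 49, 120, 198), (-9, 118, 50, 120, 198), (-8, 118, 51, 120, 198)]
fence top edge y135 [(-22, 135, 116, 188, 231), (-21, 135, 113, 182, 230), (-20, 135, 109, 178, 228), (-19, 135, 106, 171, 223), (-18, 135, 97, 158, 209), (-17, 135, 69, 120, 167), (-16, 135, 42, 97, 154), (-15, 135, 46, 115, 188), (-14, 135, 49, 121, 198), (-13, 135, 51, 117, 189), (-12, 135, 77, 119, 173), (-11, 135, 139, 153, 181), (-10, 135, 187, 189, 200), (-9, 135, 195, 195, 204), (-8, 135, 193, 192, 201)]
board end [(-45, 154, 118, 190, 231), (-45, 155, 117, 190, 231), (-45, 156, 118, 190, 231), (-45, 157, 118, 190, 231), (-45, 158, 118, 190, 231), (-45, 159, 116, 187, 229), (-45, 160, 101, 163, 210), (-45, 161, 75, 122, 163), (-45, 162, 75, 122, 163), (-45, 163, 79, 129, 174), (-45, 164, 81, 134, 180), (-45, 165, 82, 135, 182), (-45, 166, 82, 134, 181), (-45, 167, 80, 133, 180), (-45, 168, 80, 133, 179)]
button [(18, 25, 63, 103, 135), (19, 25, 64, 104, 137), (20, 25, 59, 97, 127), (21, 25, 51, 83, 110), (22, 25, 45, 72, 95), (23, 25, 41, 67, 87), (24, 25, 41, 62, 81), (25, 25, 51, 61, 73), (26, 25, 70, 71, 77), (27, 25, 85, 85, 90), (28, 25, 93, 93, 99), (29, 25, 88, 88, 94), (30, 25, 73, 73, 78), (31, 25, 70, 69, 74), (32, 25, 63, 62, 66), (33, 25, 52, 51, 55), (34, 25, 57, 56, 61), (35, 25, 94, 96, 104), (36, 25, 127, 128, 139)]
```

```bash
python3 -c "
from cell import env
print(env.sign_off())"
```

```text
the job is handed in; nothing more can be done
None
```

I handed the job in at about 19 s with no verdict returned: the stop is one hole shorter with the button out, and the long block lies released within about 1 mm of the fence and stop plate. By camera the tube is at about 37.5 mm (36–44 mm allowed), and the offcut and tape were not touched.

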